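Right the tipped jar and close up the rows of a jar rack

TASK

One of the white buffer jars has tipped over in its lane of the two-lane jar rack. Stand it upright in that same lane again without knocking over any other jar. Then slide the follower of each lane up against its row until all three jars of the lane stand snug, one against the next, between the end stop and the follower, and leave the other things on the bench where they are.

Things in the scene. Friction and masses are not known exactly. Their poses are not given: they have to be found in the camera images.
- jar_rack: fixed two-lane jar rack: aluminium plate 168 x 380 mm. Origin on the bench under its centre; x across the lanes (centre lines of near and far lane at x = -48 and +48 mm), y along them. Lane floor 8 mm above the bench; lane 52 mm wide between 4 mm thick lips, tops 13 mm above the bench. Fixed end stop (63 mm high) at each lane's -y end, sliding follower at the +y end
- near_lane (a point): point on the floor of the near lane, on its centre line at the inner face of the end stop (rack x = -48, y = -180, z = 8 mm); axes as the rack's, so +y runs along the lane toward the follower
- far_lane (a point): the same point of the far lane (rack x = +48, y = -180, z = 8 mm)
- near_follower (a joint): near lane's follower, a sliding block 46 mm wide, 44 mm deep along the lane, which closes the row; stays where left, moves with about 2 N. Value in m: at 0 its jar-side face is 320 mm from the end stop; grows as it slides toward the stop (face at 320 mm minus value), at most 0.195. Face plate 44 mm high above the lane floor
- far_follower (a joint): far lane's follower, the same block and the same values
- near_grip (a point): point inside the near follower's blue grip block, on its centre line, 10 mm below its top, 52 mm above the bench. The grip is 22 mm wide across the lane, 16 mm along it, its top 62 mm above the bench; its centre is 24 mm behind the follower's jar-side face
- far_grip (a point): the same point of the far follower
- jar_tipped: the tipped jar, lying along one of the two lanes with its cap toward the follower. White plastic jar with screw cap, 46 mm in diameter and 84 mm high, about 120 g. Origin at the centre of its base, z axis along the jar to the cap
- jar_third: same kind of jar, standing as the third of the other lane; origin at the centre of its base, z up
- jar_near_1: same kind of jar, standing in the near lane next to the end stop
- jar_near_2: same kind of jar, standing second in the near lane
- jar_far_1: same kind of jar, standing in the far lane next to the end stop
- jar_far_2: same kind of jar, standing second in the far lane
- timer: loose white lab timer, 62 x 62 x 17 mm; bystander; origin under its centre
- tape_roll: loose roll of beige tape lying flat, 69 mm across, 18 mm high; bystander; origin under its centre
- petri_dish: loose petri dish, 72 mm across, 14 mm high; bystander; origin under its centre
- marker: loose black marker pen, 138 mm long, lying on the bench; bystander; origin under its centre
There are look-alikes about, which are no part of the job. Leave any brown or red look-alike of the jar_far_1 alone.

How it is judged:
On the way:
1. the tipped jar stands upright on the floor of its own lane, released (angle between jar_tipped's own z axis and vertical below 0.1 rad and z of jar_tipped in the frame of jar_rack between 0.005 and 0.012 m and ((x of jar_tipped in the frame of jar_rack between -0.054 and -0.042 m and x of jar_third in the frame of jar_rack between 0.042 and 0.054 m) or (x of jar_tipped in the frame of jar_rack between 0.042 and 0.054 m and x of jar_third in the frame of jar_rack between -0.054 and -0.042 m)) and contact force between jar_tipped and the fingers below 0.2 N), for 0.2 s.
At the end, for the whole second after the job is handed in: All six jars stand upright (within 0.1 rad), at rest on the lane floors, within 6 mm of the centre line of the lane where each started; each follower has closed its three jars up to the end stop with at most 5 mm of slack in all (follower value above 0.177, jar axes within 125 mm of the stop) (angle between each of jar_near_1, jar_near_2, jar_far_1, jar_far_2, jar_third, jar_tipped's own z axis and vertical below 0.1 rad and z of jar_near_1 in the frame of jar_rack between 0.005 and 0.012 m and y of jar_near_1 in the frame of jar_rack between -0.17 and -0.055 m and linear speed of each of jar_near_1, jar_near_2, jar_far_1, jar_far_2, jar_third, jar_tipped below 0.02 m/s and x of jar_near_1 in the frame of jar_rack between -0.054 and -0.042 m and z of jar_near_2 in the frame of jar_rack between 0.005 and 0.012 m and y of jar_near_2 in the frame of jar_rack between -0.17 and -0.055 m and x of jar_near_2 in the frame of jar_rack between -0.054 and -0.042 m and z of jar_far_1 in the frame of jar_rack between 0.005 and 0.012 m and y of jar_far_1 in the frame of jar_rack between -0.17 and -0.055 m and x of jar_far_1 in the frame of jar_rack between 0.042 and 0.054 m and z of jar_far_2 in the frame of jar_rack between 0.005 and 0.012 m and y of jar_far_2 in the frame of jar_rack between -0.17 and -0.055 m and x of jar_far_2 in the frame of jar_rack between 0.042 and 0.054 m and z of jar_third in the frame of jar_rack between 0.005 and 0.012 m and y of jar_third in the frame of jar_rack between -0.17 and -0.055 m and z of jar_tipped in the frame of jar_rack between 0.005 and 0.012 m and y of jar_tipped in the frame of jar_rack between -0.17 and -0.055 m and ((x of jar_tipped in the frame of jar_rack between -0.054 and -0.042 m and x of jar_third in the frame of jar_rack between 0.042 and 0.054 m) or (x of jar_tipped in the frame of jar_rack between 0.042 and 0.054 m and x of jar_third in the frame of jar_rack between -0.054 and -0.042 m)) and value of joint each of near_follower, far_follower above 0.177 m); the robot touches nothing.
It fails at once if another jar is tipped (angle between any of jar_near_1, jar_near_2, jar_far_1, jar_far_2, jar_third's own z axis and vertical above 0.35 rad).
It fails at once if a bystander on the bench is moved by more than 20 mm (distance of any of timer, tape_roll, petri_dish, marker from where it was at the start of the episode above 0.02 m).
It also fails if it takes over 64 s, if anything falls off the work surface, if the arm or the gripper's body presses on something with over 40 N, if the wrist force passes 120 N, or if a joint passes its speed limit or range.

ROBOT

A 6-joint arm with a two-finger parallel gripper is mounted at the origin on a cart in front of the work surface, level with it; the furniture and walls round the work are solid. World frame = base frame: x ahead of the robot, y to its left, z up, the work surface at z = 0. Lengths are in m, angles in rad, forces in N, time in s.
With the tool pointing down it reaches from about 0.25 to 0.775 m from the base axis. Payload 4 kg.
Tool frame: the origin (TCP) lies at the very end of the fingers, on their centre line; the grasp point (between the pads) lies env.grip_point_offset behind it (env.grip_point_offset is the distance from the TCP to the grasp point, in m); y points along the fingers, x is the direction in which the jaws open and shut, and the axes are right-handed (so a half turn about y gives the same grasp; the last joint's range is limited). The gripper opens to 94 mm and grips with 3 to 60 N. Pads are 16 mm wide; open, the fingers measure 119 mm over their backs; the gripper's body (75 mm by 177 mm) begins 78 mm behind the grasp point.
Start: joints at [-1.408, 0.087, 1.371, -0, 1.684, -0.103], TCP at [0.144, -0.531, 0.206] pointing down, gripper open.
Joint ranges: [-3.1, 3.1], [-0.76, 2.03], [0.27, 2.55], [-1.08, 4.22], [0.17, 2.65], [-2.57, 2.57]. Speed limits (rad/s): [2.79, 2.79, 3.14, 3.14, 3.14, 3.14].

INTERFACE

Orientations are given as a rotation vector (axis times angle).
In Python, from bench import env gives the robot as it stands.
- The arm moves only by the tool drive_tool, never from a script. Its argument "moves" is a list of rows, each a list of 5 numbers: the gripper's target within -1 to 1 (fully open at 1, half-way at 0, shut at -1), then the shift along the tool's x, y, z in units of 0.04 m (1.0 is 0.04 m), then the turn about the tool's y in units of 4 degrees (1.0 is 4 degrees). In form: [[gripper, dx, dy, dz, yaw], ...]. A call has 1 to 10 rows; each row shifts and turns the commanded pose from where the row before left it, along the tool's axes as they then stand; what a row does not reach is not made up. A row lasts 1/8 s, in which the tool goes at most 62.5 mm and 10.7 degrees, less where a joint would pass 70% of its speed; a pose out of reach is approached as far as the arm can. A call with a number of a shift or a turn outside -1 to 1 is refused whole. A call with a gripper value outside its range is refused whole. The fingers move at their own pace and stop on an object; "newtons" is the grip in N (left out, the last holds). Time passes only in rows, so rows that do not move let the fingers close. It gives the time, the measured TCP pose, the force and the opening at its end, in the units of the state.
- env.sense(): the state, without advancing time (a new reading comes with each control period).
- env.snapshot(name): name is "side" or "top"; returns a dict with "image" (480x640x3 uint8, blue, green, red), "z_map" (480x640 float32, m along the optical axis (not along the pixel's ray), 0 where there is no reading), "fov_y" (degrees; the focal length in pixels is half the picture's height over the tangent of half this angle, whatever the lens; pixels are square), "cx", "cy" (the principal point, pixels), "R" (3x3) and "t" (3): a world point X has camera coordinates R X + t. Camera axes: x right, y down, z forward; pixel columns grow to the right and rows downward; lengths in m; the calibration is good to about 2 mm. A picture is of the moment at which its call begins.
- env.job_done(): hands the job in, once; it reports no verdict.
The state is a dict: "time_s": time; "joints": joint angles; "qd": joint speeds; "effort": joint torques, N m; "tool_pos": TCP position; "orientation": TCP orientation; "contact_force": force on the tool from outside, world axes, zero at the start; "ft_torque": the same for the moment, N m; "finger_gap": finger opening in m.
Only numpy, scipy, OpenCV 4.12 (cv2) and the standard library are available. Lean on these libraries where they do the work, as an engineer would, in place of code of your own. Each camera call takes 0.05 s, during which the arm holds its last target. There are 200 camera calls.

## Working session

There is one attempt and no reset: what is moved stays moved. The work goes in short steps, Python scripts to look and compute and a tool call to move; the robot and the scene stay as the last step left them, time stands still between calls to the robot, and variables do not carry over. Pictures are saved under pics/ and viewed, about 8 in all and at most 12, crops included, and the job is handed in when it is done.

Besides the shell and the picture viewer there is one more tool, called after "Call:" as a command line: name --pt "numbers of a row" for each row, then --argument value for the rest. drive_tool: Moves the arm, as the interface text tells. Its arguments: {"type":"object","properties":{"moves":{"type":"array","items":{"type":"array","items":{"type":"number","minimum":-1,"maximum":1}}},"newtons":{"type":"number"}},"required":["moves"]}

```bash
ls; mkdir -p pics
cat > h.py <<'E'
import numpy as np, cv2
from bench import env
def snap(n):
    s=env.snapshot(n); s["f"]=240/np.tan(np.radians(s["fov_y"])/2); s["R"]=np.array(s["R"]); s["t"]=np.array(s["t"]); return s
def ray(s,u,v,z):
    d=s["R"].T@np.array([(u-s["cx"])/s["f"],(v-s["cy"])/s["f"],1]); c=-s["R"].T@s["t"]
    return c+d*(z-c[2])/d[2]
def proj(s,X):
    p=s["R"]@np.array(X)+s["t"]; return p[:2]/p[2]*s["f"]+[s["cx"],s["cy"]]
def cloud(s):
    v,u=np.mgrid[0:480,0:640]; z=s["z_map"]
    P=np.stack([(u-s["cx"])/s["f"]*z,(v-s["cy"])/s["f"]*z,z],-1)
    W=(P-s["t"])@s["R"]; W[z==0]=np.nan; return W
E
python3 - <<'E'
from h import *
for n in ("top","side"):
    s=snap(n); cv2.imwrite(f"pics/{n}0.png",s["image"]); np.save(f"{n}0.npy",s,allow_pickle=True)
    print(n,s["fov_y"],s["cx"],s["cy"],-s["R"].T@s["t"],s["R"].round(3).tolist())
print(env.sense(),env.grip_point_offset)
E
```

```text
pics
top 57.1302487774275 329.51423752578563 246.47052689322373 [0.31492032 0.05302667 1.05733271] [[0.014, -1.0, 0.013], [-0.984, -0.016, -0.177], [0.178, -0.01, -0.984]]
side 43.4191305781866 314.4126773902365 228.26774469351076 [ 0.45251108 -1.12061403  0.63768612] [[1.0, -0.022, -0.01], [-0.019, -0.425, -0.905], [0.016, 0.905, -0.425]]
{'time_s': 0.1, 'joints': array([-1.40810352e+00,  8.78567169e-02,  1.37209022e+00, -1.40773838e-05,
        1.68360490e+00, -1.03117362e-01]), 'qd': array([ 0.00117697, -0.0031024 , -0.00293767, -0.00042824, -0.00037813,
        0.00124097]), 'effort': array([ 1.91250299e-03, -3.41253269e+01, -3.03302014e+01,  7.19972025e-02,
        3.04574682e-02, -9.75577336e-05]), 'tool_pos': array([ 0.14438095, -0.53019731,  0.2044411 ]), 'orientation': array([-1.32191781,  1.01218291, -1.00979254]), 'contact_force': array([-0.18002199,  0.02478073, -0.12313442]), 'ft_torque': array([ 0.01416315, -0.05003365, -0.01795892]), 'finger_gap': 0.09409179956537714} 0.0188
```

View pics/top0.png

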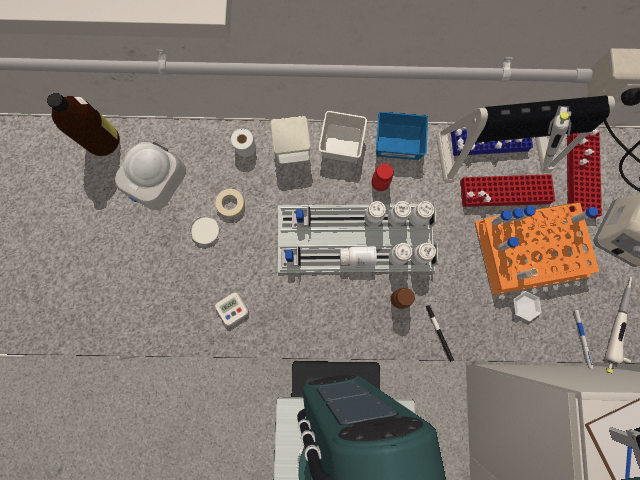

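View pics/side0.png

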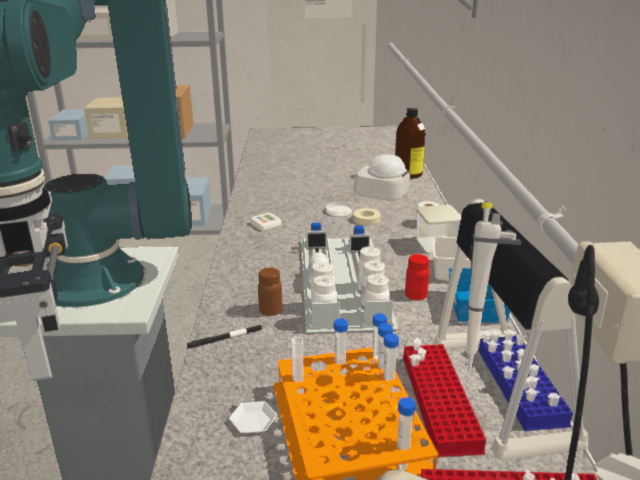

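Top view: the two lanes run left–right, with the end stops at the right. Standing white jars are at (402,252) and (425,252) in the near lane, and at (376,210), (402,210) and (425,210) in the far lane. The tipped white jar lies in the near lane at about (343–376,257), cap to the left. The brown (402,298) and red (383,177) look-alikes are off the rack and stay alone. The blue grips are at (291,257) and (301,216).

Run:
```python
from h import *
from scipy.spatial.transform import Rotation as Ro
s=np.load("top0.npy",allow_pickle=True).item(); W=cloud(s); im=s["image"]; hsv=cv2.cvtColor(im,cv2.COLOR_BGR2HSV)
roi=np.zeros((480,640),bool); roi[195:280,270:440]=1
def comps(m,name,amin=15):
    n,l,st,c=cv2.connectedComponentsWithStats(m.astype(np.uint8))
    for i in range(1,n):
        if st[i,4]>=amin:
            P=W[l==i]; print(name,c[i].round(1),st[i].tolist(),"mean",np.nanmean(P,0).round(4),"min",np.nanmin(P,0).round(3),"max",np.nanmax(P,0).round(3))
comps(roi&(W[...,2]>.078),"tops")
comps(roi&(hsv[...,0]>95)&(hsv[...,0]<130)&(hsv[...,1]>130),"blue",8)
m=np.zeros_like(roi); m[240:272,330:388]=1
comps(m&(W[...,2]>.035)&(W[...,2]<.075),"lying")
# rack outline
g=roi&(W[...,2]>.004); 
P=W[g]; (c,wh,a)=cv2.minAreaRect((P[:,:2]*1000).astype(np.float32)); print("rack rect mm",c,wh,a)
R=Ro.from_rotvec(env.sense()["orientation"]).as_matrix(); print(R.round(3))
cv2.imwrite("pics/c1.png",cv2.resize(im[190:310,270:445],None,fx=4.5,fy=4.5,interpolation=cv2.INTER_CUBIC))
```

```text
tops [376.5 209.5] [368, 201, 18, 18, 253] mean [ 0.5764 -0.0622  0.0894] min [ 0.558 -0.082  0.08 ] max [ 0.597 -0.043  0.095]
tops [402.  209.4] [393, 201, 19, 18, 254] mean [ 0.5779 -0.1203  0.089 ] min [ 0.559 -0.142  0.078] max [ 0.598 -0.101  0.095]
tops [424.6 209.7] [416, 201, 18, 18, 255] mean [ 0.5781 -0.1718  0.0889] min [ 0.559 -0.191  0.078] max [ 0.6   -0.153  0.094]
tops [402.7 251.4] [394, 243, 19, 18, 265] mean [ 0.481  -0.1205  0.0891] min [ 0.462 -0.142  0.079] max [ 0.501 -0.101  0.094]
tops [426.3 251.3] [417, 243, 19, 18, 263] mean [ 0.4823 -0.1733  0.0893] min [ 0.463 -0.193  0.079] max [ 0.501 -0.155  0.095]
blue [299.3 214.5] [296, 209, 7, 13, 74] mean [0.5702 0.1145 0.056 ] min [0.561 0.108 0.024] max [0.584 0.122 0.064]
blue [289. 255.] [285, 250, 8, 12, 75] mean [0.4742 0.1356 0.0554] min [0.465 0.129 0.02 ] max [0.486 0.145 0.064]
lying [358.5 255.4] [340, 246, 37, 20, 636] mean [ 0.4775 -0.0251  0.0462] min [ 0.456 -0.066  0.035] max [0.502 0.018 0.056]
rack rect mm (536.9696044921875, -18.690994262695312) (193.64349365234375, 381.35455322265625) 2.6496286392211914
[[ 0.263 -0.     0.965]
 [-0.965  0.002  0.263]
 [-0.002 -1.     0.   ]]
```

View pics/c1.png

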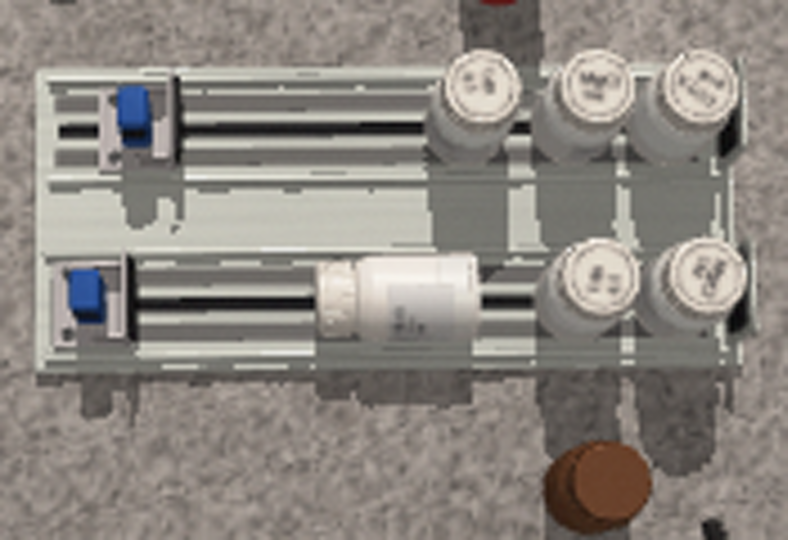

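Call:
drive_tool --pt "1 -0.57 -0.6 0.61 -1" --pt "1 -0.52 -0.6 0.65 -1" --pt "1 -0.48 0 0.68 -1" --pt "1 -0.43 0 0.71 -1" --pt "1 -0.38 0 0.74 -1" --pt "1 -0.33 0 0.77 -1" --pt "1 -0.27 0 0.79 -1" --pt "1 -0.22 0 0.8 -1" --pt "1 -0.16 0 0.82 -1" --pt "1 -0.1 0 0.83 -1" --newtons 4

```text
time_s: 1.35
tool_pos: [0.32, -0.2459, 0.253]
orientation: [-1.518, 0.474, -0.473]
contact_force: [0.6, -0.2, 0.4]
finger_gap: 0.0942
```

Call:
drive_tool --pt "1 -0.04 0 0.83 -1" --pt "1 0.01 0 0.83 -1" --pt "1 0.07 0 0.83 -1" --pt "1 0.13 0 0.82 -1" --pt "1 0.19 0 0.81 -1" --pt "1 0.24 0 0.8 -1" --pt "1 0.3 0 0.78 -1" --pt "1 0.35 0 0.75 -1" --pt "1 0.4 0.5 0.73 -1" --pt "1 0 0.5 0 0"

```text
time_s: 2.6
tool_pos: [0.4776, 0.0095, 0.2123]
orientation: [-1.57, -0.019, 0.02]
contact_force: [-0.7, -0.1, -0.5]
finger_gap: 0.0938
```

Call:
drive_tool --pt "1 0 1 -0.05 0" --pt "1 0 1 0 0" --pt "1 0 1 0 0" --pt "1 0 1 0 0" --pt "1 0 0.5 0 0" --pt "1 0 0.38 0 0" --pt "1 0 0 0 0"

```text
time_s: 3.48
tool_pos: [0.4761, 0.0058, 0.0171]
orientation: [-1.571, -0.015, 0.019]
contact_force: [0.1, -0.1, 0.3]
finger_gap: 0.0942
```

Run:
```python
from h import *
s=env.sense(); print(s["tool_pos"],s["contact_force"])
a=snap("side")["image"][200:350,260:440]; b=snap("top")["image"][190:300,270:445]
a=cv2.resize(a,(540,450)); b=cv2.resize(b,(716,450)); cv2.imwrite("pics/d1.png",cv2.resize(np.hstack([a,b]),None,fx=.63,fy=.63))
```

```text
[0.47613769 0.00581653 0.01708815] [ 0.13569528 -0.09879082  0.31183481]
```

View pics/d1.png

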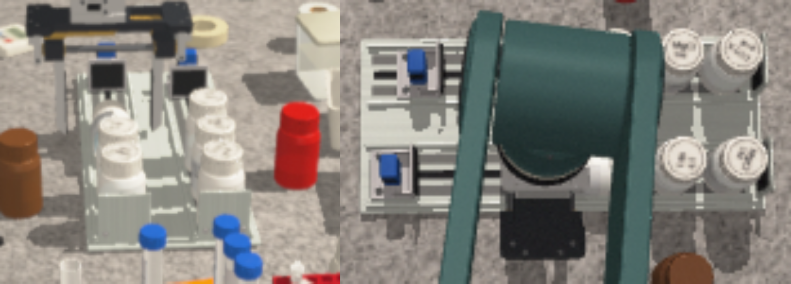

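The side view shows the fingers straddling the near lane around the cap. Closing gently.

Call:
drive_tool --pt "-1 0.04 0 0 0" --pt "-1 0 0 0 0" --pt "-1 0 0 0 0" --pt "-1 0 0 0 0" --pt "-1 0 0 0 0" --pt "-1 0 0 0 0" --newtons 4

```text
time_s: 4.32
tool_pos: [0.4786, 0.0058, 0.0182]
orientation: [-1.571, -0.017, 0.017]
contact_force: [-0.4, 0.3, 0.2]
finger_gap: 0.0391
```

Call:
drive_tool --pt "-1 0 -0.25 0 0" --pt "-1 0 -0.25 0 0" --pt "-1 0 -0.25 0 0" --pt "-1 0 -0.25 0 0" --pt "-1 0 -0.25 0 0" --pt "-1 0 -0.25 0 0" --pt "-1 0 0 0 0"

```text
time_s: 5.2
tool_pos: [0.4795, 0.0057, 0.0794]
orientation: [-1.571, -0.019, 0.015]
contact_force: [0.3, -0.5, -1.2]
finger_gap: 0.0393
```

```bash
cat > look.py <<'E'
from h import *
import sys
s=env.sense(); print(s["tool_pos"],s["contact_force"],s["finger_gap"])
sn=snap("side"); a=sn["image"][200:350,260:440]
cv2.imwrite(sys.argv[1],cv2.resize(a,(720,600),interpolation=cv2.INTER_CUBIC))
E
python3 look.py pics/e1.png
```

```text
[0.47952578 0.00568901 0.07943605] [ 0.3358976  -0.52308371 -1.19708791] 0.0392879700331744
```

View pics/e1.png

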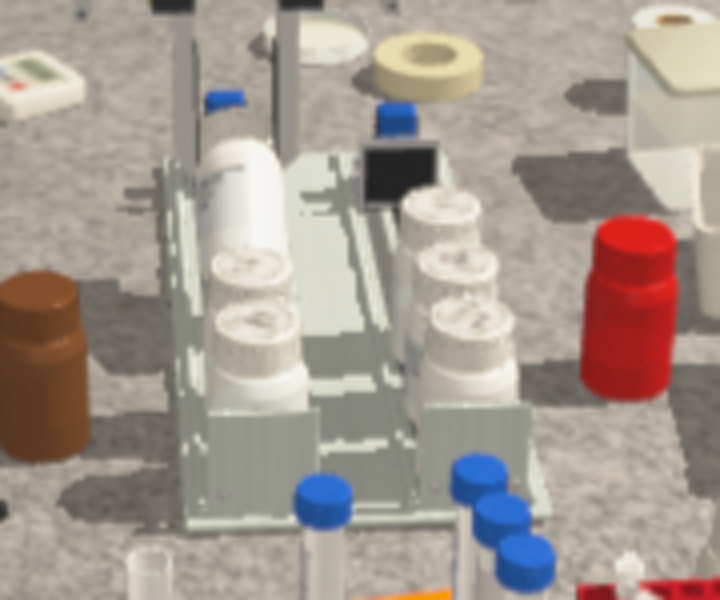

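The jar has lifted, held at the cap, and looks tilted. I'll measure the tilt from depth.

```bash
cat > tilt.py <<'E'
from h import *
for n in ("side","top"):
    s=snap(n); W=cloud(s); im=s["image"].astype(int)
    m=(abs(W[...,0]-.479)<.012)&(W[...,1]>-.09)&(W[...,1]<.06)&(W[...,2]>.012)&(W[...,2]<.14)
    P=W[m]
    for y in np.arange(-.09,.06,.01):
        q=P[(P[:,1]>=y)&(P[:,1]<y+.01)]
        if len(q): print(n,round(y,3),len(q),q[:,2].min().round(3),q[:,2].max().round(3))
E
python3 tilt.py
```

```text
side -0.07 37 0.062 0.076
side -0.06 61 0.063 0.083
side -0.05 73 0.075 0.091
side -0.04 64 0.081 0.097
side -0.03 56 0.089 0.104
side -0.02 44 0.095 0.11
side -0.01 61 0.098 0.114
side -0.0 16 0.107 0.113
top -0.07 20 0.062 0.072
top -0.06 43 0.067 0.078
top -0.05 14 0.073 0.082
top 0.04 1 0.012 0.012
```

The jar stuck about 37° from horizontal, held by pad friction. I'll drop the grip to 3 N and give short vertical jerks so gravity swings it further.

Call:
drive_tool --pt "-1 0 0 0.3 0" --pt "-1 0 0 0.3 0" --pt "-1 0 -0.7 0 0" --pt "-1 0 0.7 0 0" --pt "-1 0 -0.7 0 0" --pt "-1 0 0.7 0 0" --pt "-1 0 -0.7 0 0" --pt "-1 0 0.7 0 0" --pt "-1 0 0 0 0" --newtons 3

```text
time_s: 6.48
tool_pos: [0.4762, 0.0307, 0.0762]
orientation: [-1.57, -0.013, 0.022]
contact_force: [-0.1, 0.6, -1.3]
finger_gap: 0.0389
```

```bash
python3 tilt.py|grep side
```

```text
side -0.03 1 0.056 0.056
side -0.02 115 0.037 0.082
side -0.01 135 0.044 0.096
side -0.0 109 0.079 0.106
side 0.01 13 0.1 0.104
side 0.02 9 0.098 0.1
side 0.03 4 0.097 0.098
```

Call:
drive_tool --pt "-1 0 -0.9 0 0" --pt "-1 0 0.9 0 0" --pt "-1 0 -0.9 0 0" --pt "-1 0 0.9 0 0" --pt "-1 0 -0.9 0 0" --pt "-1 0 0.9 0 0" --pt "-1 0.04 0 0 0"

```text
time_s: 7.45
tool_pos: [0.4779, 0.0301, 0.0767]
orientation: [-1.57, -0.013, 0.021]
contact_force: [0.1, 0.2, -1.4]
finger_gap: 0.0383
```

```bash
python3 tilt.py|grep side; python3 look.py pics/f1.png
```

```text
side -0.01 153 0.031 0.094
side -0.0 161 0.026 0.096
side 0.01 34 0.091 0.097
side 0.02 32 0.093 0.098
side 0.03 3 0.096 0.097
[0.48004138 0.02992292 0.07883553] [-0.8383355   0.13080279 -0.17207795] 0.03812952995928731
```

View pics/f1.png

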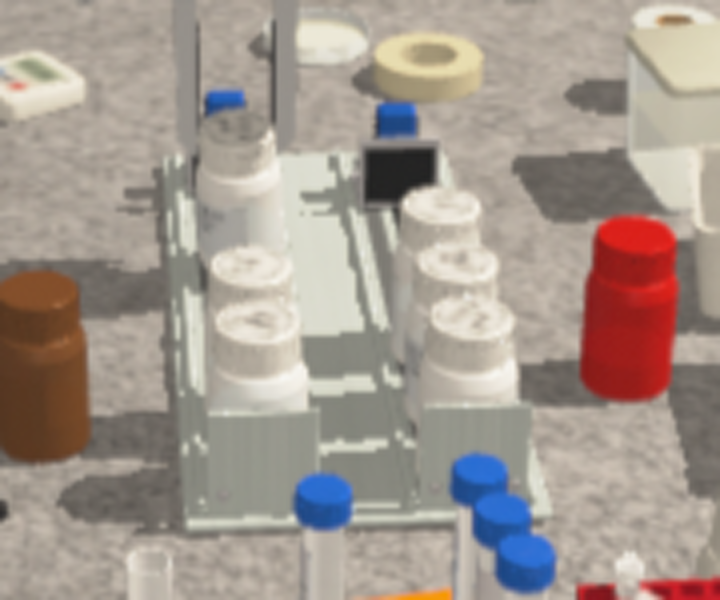

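The jar now hangs nearly upright; its cap top is at z≈0.097, with the base about 5 mm above the floor. Lowering it gently onto the floor.

Call:
drive_tool --pt "-1 -0.04 0.06 0 0" --pt "-1 0 0.06 0 0" --pt "-1 0 0.06 0 0" --pt "-1 0 0.06 0 0" --pt "-1 0 0 0 0"

```text
time_s: 8.22
tool_pos: [0.4802, 0.0301, 0.0706]
orientation: [-1.57, -0.021, 0.013]
contact_force: [1.0, 2.2, 6.0]
finger_gap: 0.0387
```

```bash
python3 tilt.py|grep side; python3 look.py pics/f2.png
```

```text
side -0.01 146 0.033 0.094
side -0.0 156 0.026 0.095
side 0.01 33 0.024 0.095
side 0.02 27 0.091 0.095
side 0.03 11 0.092 0.095
[0.48022239 0.03016204 0.07064662] [0.86569955 1.70330389 5.80152259] 0.038803652626341556
```

Call:
drive_tool --pt "-1 -0.03 -0.04 0 0" --pt "0.2 0 0 0 0" --pt "0.2 0 0 0 0" --pt "0.2 0 0 0 0" --pt "0.2 0 0 0 0"

```text
time_s: 9.0
tool_pos: [0.4767, 0.0297, 0.0698]
orientation: [-1.571, -0.016, 0.018]
contact_force: [-0.8, -0.7, 0.8]
finger_gap: 0.0564
```

```bash
python3 tilt.py|grep side; python3 look.py pics/f3.png
```

```text
side -0.0 245 0.024 0.093
side 0.01 79 0.032 0.093
side 0.02 26 0.088 0.092
side 0.03 20 0.089 0.093
side 0.04 11 0.089 0.091
[0.47686223 0.02970664 0.07005649] [-0.53171806  0.08489264  0.24537896] 0.05628466608141912
```

View pics/f3.png

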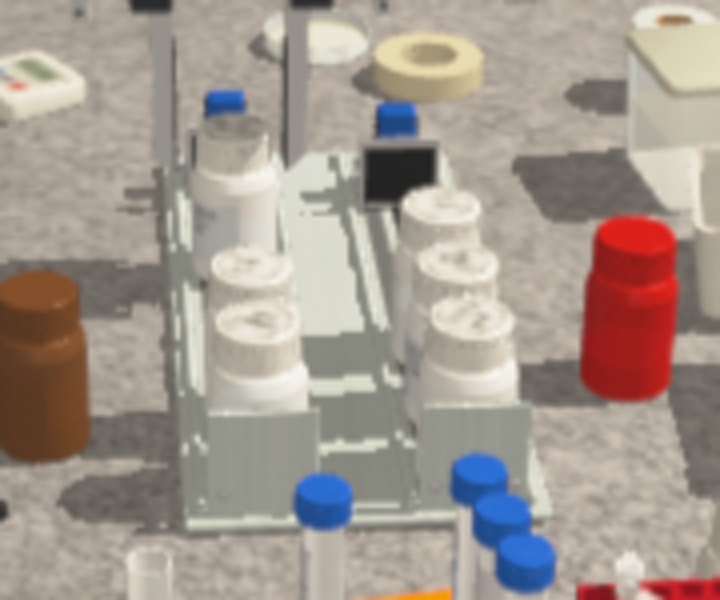

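The tipped jar stands free and upright in the near lane (cap at about (235,130) in the crop). Next is the near follower's grip.

Call:
drive_tool --pt "0.2 0 -0.8 0 0" --pt "0.2 0 -0.8 0 0" --pt "0.2 0 0 0.9 0" --pt "0.2 0 0 0.9 0" --pt "0.2 0 0 0.88 0" --pt "0.2 0 0.9 0 0" --pt "0.2 0 0.8 0 0" --pt "0.2 0 0.5 0 0" --pt "0.2 0 0.25 0 0" --pt "0.2 0 0 0 0"

```text
time_s: 10.4
tool_pos: [0.4744, 0.1368, 0.0359]
orientation: [-1.571, -0.016, 0.018]
contact_force: [-0.4, -0.1, 1.4]
finger_gap: 0.0564
```

Run:
```python
from h import *
s=snap("side"); e=env.sense(); print(e["tool_pos"],e["contact_force"],e["finger_gap"])
W=cloud(s); hsv=cv2.cvtColor(s["image"],cv2.COLOR_BGR2HSV)
b=(hsv[...,0]>95)&(hsv[...,0]<130)&(hsv[...,1]>130)&(W[...,1]>.05)&(W[...,1]<.2)
n,l,st,c=cv2.connectedComponentsWithStats(b.astype(np.uint8))
for i in range(1,n):
    if st[i,4]>8: P=W[l==i]; print(c[i],P.min(0).round(3),P.max(0).round(3))
cv2.imwrite("pics/g1.png",cv2.resize(s["image"][180:330,260:440],(720,600),interpolation=cv2.INTER_CUBIC))
```

```text
[0.47511782 0.13693923 0.03676282] [-0.1274982  -0.53170282 -0.00439626] 0.05634836920684485
[315.63888889 224.80555556] [0.469 0.123 0.053] [0.487 0.143 0.062]
[358.8        229.32307692] [0.565 0.101 0.047] [0.584 0.122 0.061]
```

View pics/g1.png

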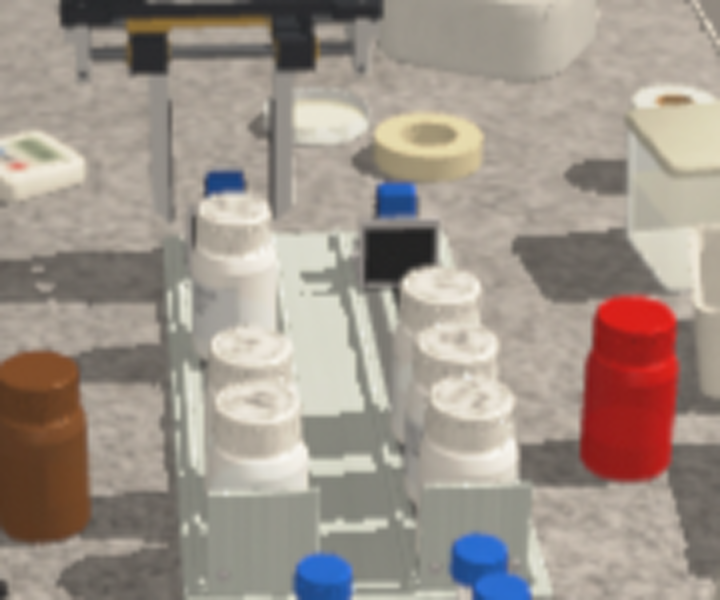

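The fingers straddle the near blue grip. I'll grip it and slide.

Call:
drive_tool --pt "-1 0 0 0 0" --pt "-1 0 0 0 0" --pt "-1 0 0 0 0" --pt "-1 0 0 0 0" --pt "-1 0 0 0 0" --pt "-1 0 0 0 0" --newtons 25

```text
time_s: 11.2
tool_pos: [0.4764, 0.137, 0.0367]
orientation: [-1.571, -0.02, 0.014]
contact_force: [6.0, 1.3, -1.6]
finger_gap: 0.022
```

Call:
drive_tool --pt "-1 0 0 -0.3 0" --pt "-1 0 0 -0.4 0" --pt "-1 0 0 -0.4 0" --pt "-1 0 0 -0.3 0" --pt "-1 0 0 -0.3 0" --pt "-1 0 0 -0.25 0" --pt "-1 0 0 -0.25 0" --pt "-1 0 0 -0.25 0" --pt "-1 0 0 -0.25 0" --pt "-1 0 0 -0.25 0"

```text
time_s: 12.45
tool_pos: [0.4794, 0.0198, 0.0367]
orientation: [-1.568, -0.021, 0.013]
contact_force: [6.8, 2.4, -3.7]
finger_gap: 0.0222
```

Call:
drive_tool --pt "-1 -0.02 0 -0.2 0" --pt "-1 0 0 -0.2 0" --pt "-1 0 0 -0.2 0" --pt "-1 0 0 -0.2 0" --pt "-1 0 0 -0.15 0" --pt "-1 0 0 -0.1 0"

```text
time_s: 13.2
tool_pos: [0.4805, -0.0221, 0.0367]
orientation: [-1.568, -0.023, 0.011]
contact_force: [11.0, 2.3, -5.3]
finger_gap: 0.022
```

Run:
```python
from h import *
s=snap("top"); W=cloud(s)
roi=np.zeros((480,640),bool); roi[195:280,270:440]=1
n,l,st,c=cv2.connectedComponentsWithStats((roi&(W[...,2]>.078)&(W[...,2]<.1)).astype(np.uint8))
for i in range(1,n):
    if st[i,4]>100: print(c[i].round(0),st[i,4],W[l==i].mean(0).round(4))
```

```text
[425. 210.] 251 [ 0.5782 -0.1722  0.0891]
[426. 251.] 264 [ 0.4821 -0.1731  0.0892]
```

Call:
drive_tool --pt "-1 0.05 0 -0.1 0" --pt "-1 0 0 -0.1 0" --pt "-1 0 0 -0.1 0" --pt "-1 0 0 0 0"

```text
time_s: 13.75
tool_pos: [0.4809, -0.0346, 0.0367]
orientation: [-1.57, -0.019, 0.014]
contact_force: [4.6, 2.0, -1.1]
finger_gap: 0.0218
```

Call:
drive_tool --pt "-1 0.02 0 -0.1 0" --pt "-1 0 0 -0.1 0" --pt "-1 0 0 0 0"

```text
time_s: 14.12
tool_pos: [0.4812, -0.0428, 0.0367]
orientation: [-1.57, -0.018, 0.016]
contact_force: [3.7, 3.3, 0.5]
finger_gap: 0.022
```

Call:
drive_tool --pt "-1 0.02 0 -0.08 0" --pt "-1 0 0 -0.08 0" --pt "-1 0 0 0 0"

```text
time_s: 14.5
tool_pos: [0.4812, -0.0441, 0.0366]
orientation: [-1.56, -0.017, 0.017]
contact_force: [1.6, 15.8, 4.1]
finger_gap: 0.0219
```

Call:
drive_tool --pt "-1 0 0 0.1 0" --pt "0.2 0 0 0 0" --pt "0.2 0 0 0 0" --pt "0.2 0 0 0 0" --pt "0.2 0 -0.6 0 0" --pt "0.2 0 -0.9 0 0" --pt "0.2 0 -0.9 0 0" --pt "0.2 0 0 0 0"

```text
time_s: 15.5
tool_pos: [0.4834, -0.0463, 0.1356]
orientation: [-1.573, -0.021, 0.011]
contact_force: [0.2, 0.4, 0.2]
finger_gap: 0.0563
```

Call:
drive_tool --pt "0.2 0 0 1 0" --pt "0.2 0.6 0 1 0" --pt "0.2 0.8 0 1 0" --pt "0.2 0.9 0 0.85 0" --pt "0.2 0 0 0 0"

```text
time_s: 16.12
tool_pos: [0.5702, 0.1122, 0.129]
orientation: [-1.571, -0.015, 0.023]
contact_force: [-0.3, 0.4, -0.7]
finger_gap: 0.0564
```

```bash
cat > fin.py <<'E'
from h import *
e=env.sense(); print(e["tool_pos"],e["orientation"],e["contact_force"],e["finger_gap"])
for nm in ("top","side"):
    s=snap(nm); W=cloud(s); hsv=cv2.cvtColor(s["image"],cv2.COLOR_BGR2HSV)
    r=(W[...,0]>.44)&(W[...,0]<.62)&(W[...,1]>-.21)&(W[...,1]<.2)
    for k,m in (("cap",r&(W[...,2]>.08)&(W[...,2]<.1)&(hsv[...,1]<60)),("blue",r&(hsv[...,0]>95)&(hsv[...,0]<130)&(hsv[...,1]>130))):
        n,l,st,c=cv2.connectedComponentsWithStats(m.astype(np.uint8))
        for i in range(1,n):
            if st[i,4]>20: P=W[l==i]; print(nm,k,c[i].round(0),st[i,4],P.mean(0).round(4),P.min(0).round(3),P.max(0).round(3))
    cv2.imwrite(f"pics/fin_{nm}.png",s["image"])
E
python3 fin.py
```

```text
[0.5701735  0.11220303 0.12896268] [-1.57118386 -0.01548423  0.02277247] [-0.2786651   0.39612958 -0.69073879] 0.05643730079721626
top cap [377. 209.] 249 [ 0.5767 -0.0623  0.0893] [ 0.558 -0.082  0.081] [ 0.597 -0.043  0.095]
top cap [402. 209.] 250 [ 0.5778 -0.1204  0.0892] [ 0.559 -0.141  0.08 ] [ 0.599 -0.101  0.095]
top cap [425. 209.] 248 [ 0.5786 -0.1721  0.0891] [ 0.56  -0.192  0.081] [ 0.599 -0.153  0.094]
top cap [388. 250.] 258 [ 0.4845 -0.0883  0.0895] [ 0.465 -0.108  0.08 ] [ 0.504 -0.07   0.095]
top cap [408. 250.] 256 [ 0.4837 -0.1333  0.0895] [ 0.465 -0.153  0.08 ] [ 0.503 -0.115  0.095]
top cap [428. 251.] 266 [ 0.4819 -0.177   0.089 ] [ 0.463 -0.198  0.08 ] [ 0.502 -0.158  0.095]
top blue [366. 254.] 81 [ 0.4789 -0.0411  0.0532] [ 0.469 -0.05   0.02 ] [ 0.491 -0.035  0.064]
side cap [374. 269.] 776 [ 0.5798 -0.1322  0.0887] [ 0.56  -0.198  0.08 ] [ 0.601 -0.047  0.094]
side cap [324. 273.] 741 [ 0.4857 -0.1461  0.0891] [ 0.465 -0.202  0.08 ] [ 0.506 -0.072  0.094]
side blue [359. 229.] 66 [0.5742 0.1085 0.0557] [0.565 0.101 0.047] [0.584 0.12  0.062]
```

Call:
drive_tool --pt "0.2 0.04 0.8 0.08 0" --pt "0.2 0 0.8 0 0" --pt "0.2 0 0.5 0 0" --pt "0.2 0 0.25 0 0" --pt "0.2 0 0 0 0"

```text
time_s: 16.85
tool_pos: [0.5707, 0.1129, 0.0378]
orientation: [-1.571, -0.015, 0.017]
contact_force: [-0.1, -0.3, 0.4]
finger_gap: 0.0562
```

Call:
drive_tool --pt "-1 0 0 0 0" --pt "-1 0 0 0 0" --pt "-1 0 0 0 0" --pt "-1 0 0 0 0" --pt "-1 0 0 0 0" --pt "-1 0 0 0 0" --newtons 25

```text
time_s: 17.6
tool_pos: [0.573, 0.1139, 0.0388]
orientation: [-1.571, -0.019, 0.014]
contact_force: [5.8, 0.2, -1.1]
finger_gap: 0.0219
```

Call:
drive_tool --pt "-1 0.05 0 -0.3 0" --pt "-1 0 0 -0.4 0" --pt "-1 0 0 -0.4 0" --pt "-1 0 0 -0.4 0" --pt "-1 0 0 -0.4 0" --pt "-1 0 0 -0.4 0" --pt "-1 0 0 -0.3 0" --pt "-1 0 0 -0.2 0" --pt "-1 0 0 -0.2 0" --pt "-1 0 0 -0.2 0"

```text
time_s: 18.85
tool_pos: [0.5765, -0.0153, 0.0387]
orientation: [-1.571, -0.017, 0.016]
contact_force: [0.0, 2.3, 5.3]
finger_gap: 0.0218
```

Call:
drive_tool --pt "-1 0 0 -0.15 0" --pt "-1 0 0 -0.15 0" --pt "-1 0 0 -0.1 0" --pt "-1 0 0 -0.1 0" --pt "-1 0 0 -0.1 0" --pt "-1 0 0 0 0"

```text
time_s: 19.6
tool_pos: [0.5771, -0.0387, 0.0387]
orientation: [-1.57, -0.017, 0.016]
contact_force: [0.4, 2.7, 5.0]
finger_gap: 0.0216
```

Call:
drive_tool --pt "-1 0 0 -0.1 0" --pt "-1 0 0 -0.1 0" --pt "-1 0 0 0 0"

```text
time_s: 19.98
tool_pos: [0.5772, -0.0422, 0.0387]
orientation: [-1.562, -0.018, 0.017]
contact_force: [-0.1, 12.3, 7.1]
finger_gap: 0.0218
```

Stopped at y=-0.042, as predicted, with 12 N. Releasing and withdrawing.

Call:
drive_tool --pt "-1 0 0 0.1 0" --pt "0.2 0 0 0 0" --pt "0.2 0 0 0 0" --pt "0.2 0 0 0 0" --pt "0.2 0 -0.6 0 0" --pt "0.2 0 -0.9 0 0" --pt "0.2 0 -0.9 0 0" --pt "0.2 0 -0.5 1 0" --pt "0.2 0 0 1 0" --pt "0.2 0 0 1 0"

```text
time_s: 21.22
tool_pos: [0.5745, 0.0784, 0.1545]
orientation: [-1.571, -0.016, 0.016]
contact_force: [0.6, 0.4, 0.1]
finger_gap: 0.0563
```

Call:
drive_tool --pt "0.2 0 0 1 0" --pt "0.2 0 0 1 0" --pt "0.2 0 0 0 0" --pt "0.2 0 0 0 0"

```text
time_s: 21.72
tool_pos: [0.5726, 0.1571, 0.1539]
orientation: [-1.572, -0.016, 0.017]
contact_force: [0.8, 0.1, -0.3]
finger_gap: 0.0565
```

```bash
python3 fin.py; python3 -c "
import cv2,numpy as np
a=cv2.imread('pics/fin_top.png')[185:345,190:450];b=cv2.imread('pics/fin_side.png')[190:350,240:440]
cv2.imwrite('pics/fin.png',cv2.resize(np.hstack([a,b]),(800,278)))"
```

```text
[0.57263455 0.15706422 0.15385185] [-1.57188437 -0.0161876   0.01716032] [ 0.84382812  0.14911294 -0.32902677] 0.056512124464216905
top cap [387. 208.] 245 [ 0.5802 -0.0859  0.0893] [ 0.561 -0.105  0.08 ] [ 0.6   -0.066  0.094]
top cap [407. 209.] 253 [ 0.5787 -0.1311  0.0889] [ 0.56  -0.151  0.081] [ 0.599 -0.112  0.095]
top cap [426. 210.] 253 [ 0.5782 -0.1754  0.0893] [ 0.559 -0.196  0.08 ] [ 0.599 -0.156  0.094]
top cap [388. 250.] 258 [ 0.4844 -0.0883  0.0897] [ 0.465 -0.108  0.08 ] [ 0.505 -0.069  0.096]
top cap [408. 250.] 261 [ 0.4838 -0.1333  0.0893] [ 0.465 -0.153  0.081] [ 0.503 -0.115  0.094]
top cap [428. 251.] 262 [ 0.4821 -0.1773  0.0892] [ 0.463 -0.197  0.081] [ 0.501 -0.158  0.095]
top blue [364. 215.] 82 [ 0.5738 -0.0385  0.0517] [ 0.565 -0.046  0.02 ] [ 0.586 -0.032  0.064]
top blue [366. 254.] 81 [ 0.4789 -0.0411  0.0534] [ 0.469 -0.05   0.019] [ 0.491 -0.035  0.063]
side cap [375. 271.] 732 [ 0.5811 -0.1439  0.089 ] [ 0.561 -0.203  0.08 ] [ 0.603 -0.071  0.094]
side cap [324. 273.] 736 [ 0.4857 -0.1463  0.0892] [ 0.465 -0.202  0.08 ] [ 0.506 -0.072  0.094]
```

View pics/fin.png

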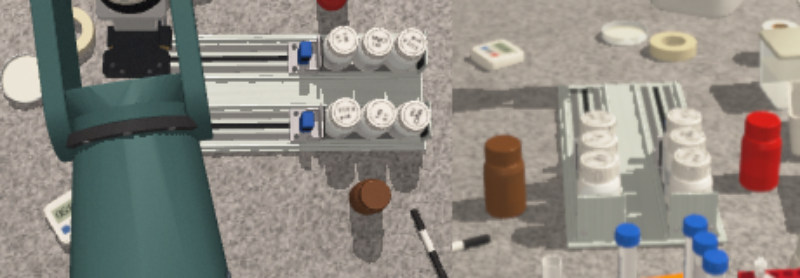

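The picture shows both rows of three caps closed up against the stops, with the blue grips at (305,55) and (305,120). Brown, red, timer, tape, dish and marker look unmoved. Handing in.

```bash
python3 -c "
from bench import env
print(env.job_done())"
```

```text
the job is handed in; nothing more can be done
None
```

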